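# Load the strip block on the sloped loading stand and clamp it

### The job

Gently set the black strip block on the sloped plate of the loading stand, lying lengthwise along the slope, and let go of it some 3 cm from the side fence and 5 cm from the end stop, so that it slides down by itself into the low corner. Then push the blue clamp along after it until its rubber pad holds the block against the end stop with a light, definite pressure (the spring pad squeezed by a few newtons, never more than 15 N on the block), and leave it clamped. Do not disturb the carton, the jar or the tip rack.

Things in the scene. Friction and masses are not known exactly. Their poses are not given: they have to be found in the camera images.
- strip_center (a point): centre of the loose black eight-well strip block, 26 x 130 x 31 mm (its x, y, z), 0.07 to 0.14 kg, lying on the table at the start; long axis = its y, up = its z, the point is 15.5 mm above its underside. Either end may lead.
- strip_block: the same strip block; origin at the centre of its underside, same axes
- plate: polished slippery grey plate of the fixed loading stand. Its z is normal to the plate; its -y end (26 degrees) and its -x side (26 degrees) are low, and its orientation includes this tilt. Origin on the upper surface, 95 mm above the table; surface x -30 to 75, y -115 to 145 mm. A block let go on it slides by itself to both fences
- side_fence: black fence along the plate's low side, same origin and axes as the plate: inner face at x = -30 mm, 12 mm thick, 12 mm high above the plate
- end_stop: black end stop across the plate's low end, same origin and axes as the plate: inner face at y = -115 mm, 12 mm thick, 22 mm high above the plate
- home (a point): where the centre of the strip block is when it lies in the low corner against both fences, its long axis along the plate's y: plate coordinates (-17, -50, 15.5) mm; axes as the plate's
- clamp: blue clamp saddle, 44 x 24 x 40 mm, riding on the side fence; axes as the plate's. Origin at the foot of its front face, at plate x = -17 mm. Slides only along the plate's y, starting with the front face at plate y 108 to 118 mm, and can go on to 8 mm. About 4 N of friction; it stays where it is left and, let go, keeps up to about 4 N on the block
- clamp_back (a point): middle of the clamp's flat upright back face (to be pushed towards plate -y), 24 mm up the slope from its front face and 20 mm above the plate; axes as the plate's. The back face spans x -29 to +15 mm about this point and 1 to 40 mm above the plate. In front a black rubber pad, 16 mm across, 16.5 mm above the plate, sits on an adjusting screw
- screw_root (a point): where the clamp's screw leaves its front face, 16.5 mm above the plate. How far the pad sticks out is set differently each time and not measured: its face is 8 to 28 mm ahead (plate -y) of this point. The pad is sprung, 3.5 N per mm over 2 mm, then hard
- slide_box: white and green carton, 55 x 85 x 32 mm, on the table, origin at the centre of its underside; leave alone
- jar_2: clear jar with a black cap, 43 mm across, 72 mm high, standing, origin at the centre of its underside; leave alone
- blue_tip_rack: turquoise tip rack with clear base, 84 x 122 x 52 mm, origin at the centre of its underside; leave alone

How it is judged (in metres and radians):
On the way, in this order (a step that is already met when the one before it is completed fails the run):
1. the strip block has been let go on the plate (the fingers no longer grip it; it may still lean on one), short of the end stop by at least 15 mm (contact force between strip_block and the fingers below 1.2 N and y of strip_center in the frame of plate between -0.035 and 0.05 m and z of strip_center in the frame of plate between 0.01 and 0.021 m and x of strip_center in the frame of plate between -0.022 and 0.075 m), for 0.02 s.
2. it has slid into the low corner, touched neither by the robot nor by the clamp (contact force between strip_block and the fingers below 0.05 N and x of strip_center in the frame of plate between -0.0195 and -0.0145 m and y of strip_center in the frame of plate between -0.0525 and -0.0475 m and z of strip_center in the frame of plate between 0.0125 and 0.0185 m and angle between the z axis of strip_center and the z axis of plate, either way round below 0.06 rad and angle between the y axis of strip_center and the y axis of plate, either way round below 0.05 rad and contact force between strip_block and clamp below 0.05 N and linear speed of strip_block below 0.02 m/s), for 0.2 s.
At the end, for the whole second after the job is handed in: The strip block lies flat in the low corner, within 2.5 mm of its place against the side fence and the end stop (3 mm in height) and within 3 degrees of straight, and the clamp, let go, presses on it with more than 1.5 N, of which more than 1 N reaches the end stop; all at rest (x of strip_center in the frame of plate between -0.0195 and -0.0145 m and y of strip_center in the frame of plate between -0.0525 and -0.0475 m and z of strip_center in the frame of plate between 0.0125 and 0.0185 m and angle between the z axis of strip_center and the z axis of plate, either way round below 0.06 rad and angle between the y axis of strip_center and the y axis of plate, either way round below 0.05 rad and contact force between strip_block and clamp above 1.5 N and contact force between strip_block and end_stop above 1 N and linear speed of strip_block below 0.01 m/s); the robot touches nothing.
It fails at once if the strip block is pressed against the end stop or by the clamp with more than 15 N, or the plate with all its parts presses on it with more than 45 N (contact force between strip_block and plate above 45 N or contact force between strip_block and end_stop above 15 N or contact force between strip_block and clamp above 15 N).
It fails at once if the slide carton is shifted by more than 15 mm (distance of slide_box from where it was at the start of the episode above 0.015 m).
It fails at once if the jar is shifted by more than 15 mm (distance of jar_2 from where it was at the start of the episode above 0.015 m).
It fails at once if the blue tip rack is shifted by more than 15 mm (distance of blue_tip_rack from where it was at the start of the episode above 0.015 m).
It also fails if it takes over 50 s, if anything falls off the work surface, if the arm or the gripper's body presses on something with over 40 N, if the wrist force passes 120 N, or if a joint passes its speed limit or range.

### The arm

A 6-joint arm with a two-finger parallel gripper is mounted at the origin on a cart in front of the work surface, level with it; the furniture and walls round the work are solid. World frame = base frame: x ahead of the robot, y to its left, z up, the work surface at z = 0. Lengths are in mm, angles in degrees, forces in N, time in s.
With the tool pointing down it reaches from about 275 to 750 mm from the base axis. Payload 10.2 kg.
Tool frame: the origin (TCP) lies midway between the tips of the shut fingers; the grasp point (between the pads) lies 19 mm behind it; y points along the fingers, x is the direction in which the jaws open and shut, and the axes are right-handed (so a half turn about y gives the same grasp; the last joint's range is limited). The gripper opens to 85 mm and grips with 20 to 120 N. Pads are 22 mm wide; open, the fingers measure 114 mm over their backs; the gripper's body (76 mm by 85 mm) begins 54 mm behind the grasp point. The pads swing forward as they close: fully open they stand 13 mm farther back than shut.
Start: joints at [54.866, 17.928, 85.812, -0, 76.261, -12.8], TCP at [199.515, 485.618, 193.294] pointing down, gripper open.
Joint ranges: [-168.41, 168.41], [-55.51, 124.54], [10.69, 146.95], [-70.63, 250.63], [1, 178], [-165.06, 165.06]. Speed limits (degrees/s): [136.94, 136.94, 172.46, 180, 180, 180].

### API

Orientations are given as a 3x3 rotation matrix whose columns are the frame's x, y, z axes.
In Python, from station import robot, planner, optics gives the robot as it stands. Calls block until the motion is done:
- robot.reach(position, orientation): joint-space move of the TCP to a pose.
- robot.servo_line(position, velocity=150, orientation=None, stop_force=None): straight line of the TCP; orientation=None keeps the orientation; velocity is the mean speed in mm/s. With stop_force (N) it stops when the force on the tool has changed by that much, and returns True; else False.
- robot.movej(angles): joint-space move.
- robot.move_gripper(opening, force=None): finger opening in mm; force is the grip in N (None keeps the last); returns when the fingers have stopped.
- robot.wait(seconds).
- planner.ik(position, orientation): joint angles nearest the present ones, or None.
- robot.get_obs(): the state.
- optics.get_image(name): name is "scene" or "top" or "wrist"; returns a dict with "color" (420x560x3 uint8, red, green, blue), "fov_y" (degrees; the focal length in pixels is half the picture's height over the tangent of half this angle, whatever the lens; pixels are square), "cx", "cy" (the principal point, pixels), "R" (3x3) and "t" (3): a world point X has camera coordinates R X + t. Camera axes: x right, y down, z forward; pixel columns grow to the right and rows downward; lengths in mm; the calibration is good to about 2 mm. A picture is of the moment at which its call begins. There is no depth.
A pose or a line that the arm cannot do raises robot.PlanningError and nothing moves.
- robot.job_done(): hands the job in, once; it reports no verdict.
The state is a dict: "t": time; "qpos": joint angles; "qd": joint speeds; "tau": joint torques, N m; "position": TCP position; "tool_rot": TCP orientation; "contact_force": force on the tool from outside, world axes, zero at the start; "ft_torque": the same for the moment, N m; "opening": finger opening in mm.
Only numpy, scipy, OpenCV 4.12 (cv2) and the standard library are available. Lean on these libraries where they do the work, as an engineer would, in place of code of your own. Each camera call takes 0.05 s, during which the arm holds its last target.

## Working session

There is one attempt and no reset: what is moved stays moved. The work goes in short steps, each a Python script; the robot and the scene stay as the last script left them, time stands still between calls to the robot, and variables do not carry over. Pictures are saved under pics/ and viewed, and the job is handed in when it is done.

```bash
mkdir -p pics; ls
python3 - <<'E'
from station import robot, planner, optics
import cv2
for n in ["scene","top","wrist"]:
    im=optics.get_image(n); cv2.imwrite(f"pics/{n}0.png",im["color"][:,:,::-1])
    print(n,im["fov_y"],im["cx"],im["cy"],im["R"],im["t"])
print(robot.get_obs())
E
```

```text
pics
scene 43.61461229316025 288.8043928837456 214.4902105848998 [[ 0.85959432 -0.51058045 -0.02012975]
 [-0.32625195 -0.51809386 -0.79065695]
 [ 0.39326488  0.6862116  -0.61192841]] [-477.25758516  220.41024801 1411.94611287]
top 43.63606959922051 286.98392899235205 211.2616259378562 [[ 0.02414621 -0.99965938 -0.00990385]
 [-0.99550873 -0.02313648 -0.09179903]
 [ 0.09153863  0.01207597 -0.9957283 ]] [ -63.20388908  511.83277031 1480.47418099]
wrist 64.74291268809816 278.2093369062926 210.16003575547686 [[ 3.79436550e-01  9.25217727e-01 -2.46991691e-04]
 [ 8.74708274e-01 -3.58635340e-01  3.25984859e-01]
 [ 3.01518391e-01 -1.23906616e-01 -9.45374958e-01]] [-525.77336146  -41.72314588  379.84058051]
{'t': 0.15, 'qpos': array([ 5.48675220e+01,  1.79509524e+01,  8.58435375e+01, -5.91550807e-04,
        7.62597235e+01, -1.28001175e+01]), 'qd': array([ 0.03143214, -0.1460193 , -0.05288988, -0.04482299,  0.09183298,
       -0.03598067]), 'tau': array([ 1.59572326e-03, -4.12372291e+01, -2.59796458e+01, -1.70499397e-04,
        3.23134918e-03,  4.21910477e-05]), 'position': array([199.3733605 , 485.42900272, 192.87972932]), 'tool_rot': array([[ 3.79976134e-01, -5.36308688e-04, -9.24996135e-01],
       [ 9.24995828e-01, -7.79598954e-04,  3.79976460e-01],
       [-9.24910697e-04, -9.99999552e-01,  1.99854302e-04]]), 'contact_force': array([-0.44229319,  0.29171322,  0.79217081]), 'ft_torque': array([ 0.02548218, -0.02424969,  0.00498096]), 'opening': 85.36313623089563}
```

View pics/scene0.png

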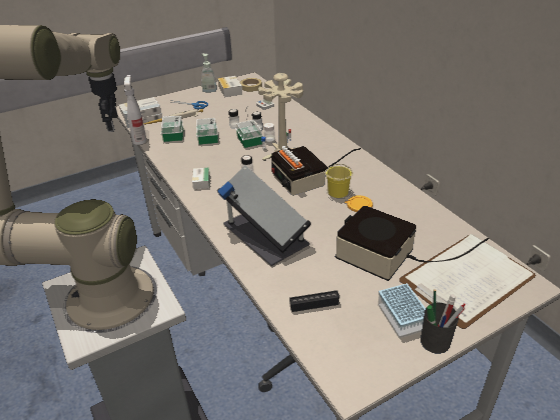

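View pics/top0.png

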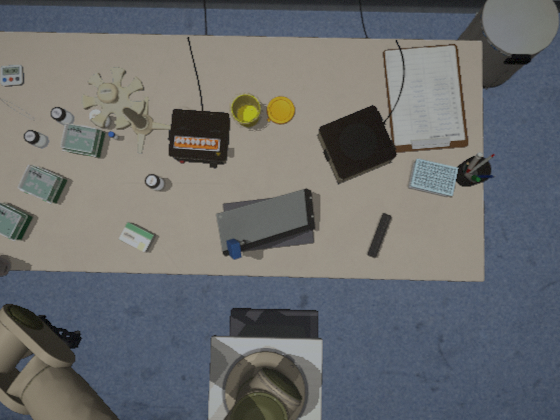

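View pics/wrist0.png

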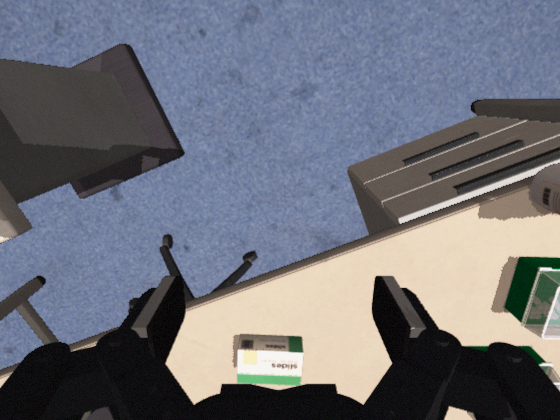

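The scene view shows the grey stand at about (268,215), with the blue clamp at its high end (228,190) and the strip at (315,300). In the top view the stand is around (266,222), the clamp at (233,248), the strip at (379,235) and the carton at (137,237). The jar is at (155,182) and the tip rack at (435,177).

```bash
cat > h.py <<'E'
import numpy as np, cv2
from station import robot, planner, optics
def grab(n,fn=None):
    im=optics.get_image(n)
    if fn:
        cv2.imwrite(f"pics/{fn}.png",im["color"][:,:,::-1])
        np.savez(f"pics/{fn}.npz",**{k:np.array(im[k]) for k in im})
    return im
def load(fn):
    d=np.load(f"pics/{fn}.npz"); return {k:d[k] for k in d.files}
def f(im): return im["color"].shape[0]/2/np.tan(np.radians(im["fov_y"])/2)
def ray(im,u,v):
    d=np.array([(u-im["cx"])/f(im),(v-im["cy"])/f(im),1.]); R=im["R"]
    d=R.T@d; return -R.T@im["t"], d/np.linalg.norm(d)
def onz(im,u,v,z):
    c,d=ray(im,u,v); return c+d*(z-c[2])/d[2]
def onplane(im,u,v,p,n):
    c,d=ray(im,u,v); return c+d*((p-c)@n)/(d@n)
def tri(obs):
    A=np.zeros((3,3));b=np.zeros(3);rs=[ray(*o) for o in obs]
    for c,d in rs:
        P=np.eye(3)-np.outer(d,d);A+=P;b+=P@c
    X=np.linalg.solve(A,b)
    return X,[np.linalg.norm((np.eye(3)-np.outer(d,d))@(X-c)) for c,d in rs]
def proj(im,X):
    p=im["R"]@X+im["t"]; return np.array([im["cx"]+f(im)*p[0]/p[2],im["cy"]+f(im)*p[1]/p[2]])
def down(a):  # tool down; jaw axis x at world azimuth a deg
    a=np.radians(a);x=np.array([np.cos(a),np.sin(a),0]);y=np.array([0,0,-1.]);return np.c_[x,y,np.cross(x,y)]
E
python3 - <<'E'
from h import *
t=grab("top","top1")
for n,u,v,z in [("strip",379,235,31),("plate",266,222,95),("clamp",234,248,150),("box",137,237,32),("jar",154,182,72),("rack",434,177,52)]:
    print(n,onz(t,u,v,z).round())
w=grab("wrist"); print(-w["R"].T@w["t"]); o=robot.get_obs(); print(o["tool_rot"].T@(-w["R"].T@w["t"]-o["position"]), w["R"]@o["tool_rot"])
for p,a in [((350,60,400),90),((350,60,400),-90),((350,-100,420),90),((350,-250,400),90),((350,60,400),0)]:
    print(p,a,planner.ik(p,down(a)))
E
```

```text
strip [ 451. -314.   31.]
plate [476.   5.  95.]
clamp [402.  83. 150.]
box [429. 374.  32.]
jar [582. 322.  72.]
rack [ 617. -464.   52.]
[121.48143517 518.5807146  372.72273973]
[   0.87700775 -179.65373154   84.69261842] [[ 9.99999592e-01 -6.70342696e-04  6.05747630e-04]
 [ 3.53978135e-04 -3.26165756e-01 -9.45312527e-01]
 [ 8.31257482e-04  9.45312356e-01 -3.26165386e-01]]
(350, 60, 400) 90 [-9.39002411e+00 -7.82722398e+00  8.39915239e+01 -2.54444375e-14
  1.03835700e+02 -9.93900241e+01]
(350, 60, 400) -90 [-9.39002411e+00 -7.82722398e+00  8.39915239e+01 -2.54444375e-14
  1.03835700e+02  8.06099759e+01]
(350, -100, 420) 90 [-3.45781262e+01 -6.18047518e+00  7.96587245e+01 -2.54444375e-14
  1.06521751e+02 -1.24578126e+02]
(350, -250, 400) 90 [-5.12252727e+01  2.38738768e+00  7.43140367e+01 -2.54444375e-14
  1.03298576e+02 -1.41225273e+02]
(350, 60, 400) 0 [-9.39002411e+00 -7.82722398e+00  8.39915239e+01 -2.54444375e-14
  1.03835700e+02 -9.39002411e+00]
```

Run:
```python
from h import *
robot.reach([400,90,310],down(90)); robot.wait(.2);grab("wrist","pA")
robot.reach([400,-60,310],down(90)); robot.wait(.2);grab("wrist","pB")
robot.reach([370,-260,230],down(90)); robot.wait(.2);grab("wrist","sA")
robot.reach([370,-350,230],down(90)); robot.wait(.2);grab("wrist","sB")
grab("top","top2");grab("scene","scene2")
o=robot.get_obs();print(o["t"],o["qpos"])
a=cv2.imread("pics/pA.png");b=cv2.imread("pics/pB.png");c=cv2.imread("pics/sA.png");d=cv2.imread("pics/sB.png")
```

```text
5.0 [-5.65554329e+01  1.44510194e+01  8.48485881e+01  5.94735173e-04
  8.06728184e+01 -1.46602845e+02]
```

View pics/pA.png

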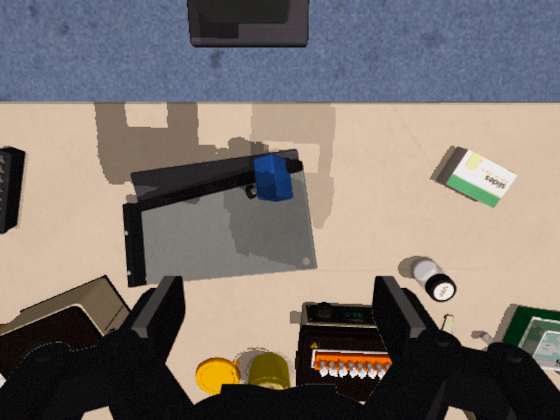

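View pics/pB.png

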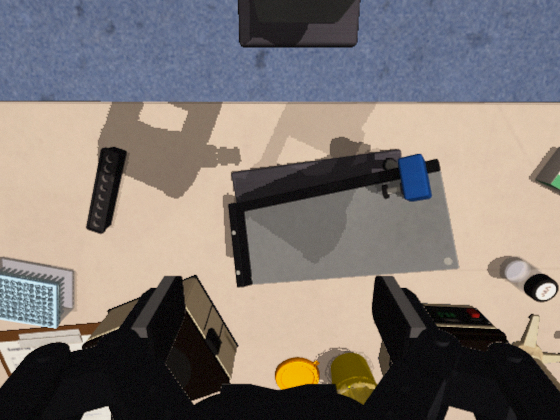

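View pics/sA.png

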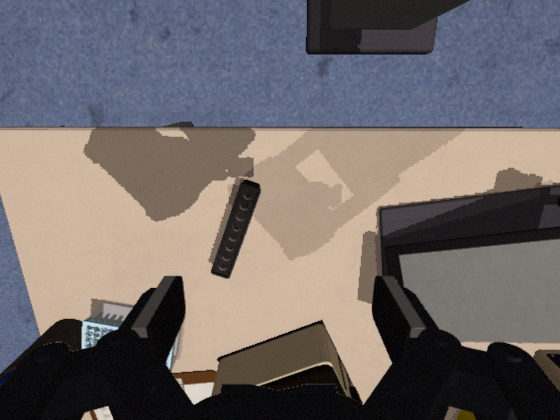

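View pics/sB.png

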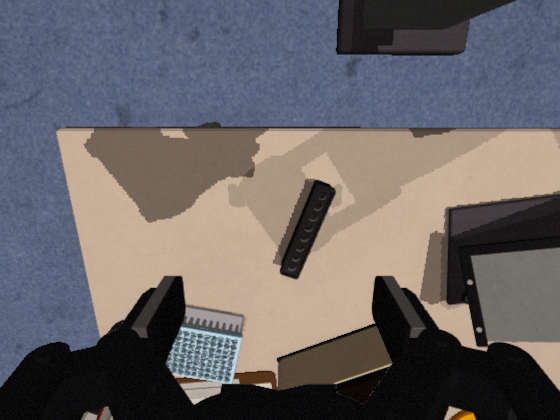

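The wrist views pA and pB show the stand, with the low corner near (142,205) and (245,210) and the clamp at (273,178) and (414,177). In sA and sB the strip runs from (250,184) to (222,273) and from (324,184) to (290,273). I'll enlarge these to pick the edges.

Run:
```python
import cv2
a=cv2.imread("pics/pA.png")[140:295,110:330];b=cv2.imread("pics/pB.png")[140:295,220:470]
cv2.imwrite("pics/pAz.png",cv2.resize(a,None,fx=3.5,fy=3.5,interpolation=cv2.INTER_CUBIC))
cv2.imwrite("pics/pBz.png",cv2.resize(b,None,fx=3.2,fy=3.2,interpolation=cv2.INTER_CUBIC))
c=cv2.imread("pics/sA.png")[170:285,195:275];d=cv2.imread("pics/sB.png")[170:285,265:345]
z=cv2.hconcat([c,d]);cv2.imwrite("pics/sz.png",cv2.convertScaleAbs(cv2.resize(z,None,fx=5,fy=5,interpolation=cv2.INTER_CUBIC),alpha=2.0,beta=20))
```

```text
(no output)
```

View pics/pAz.png

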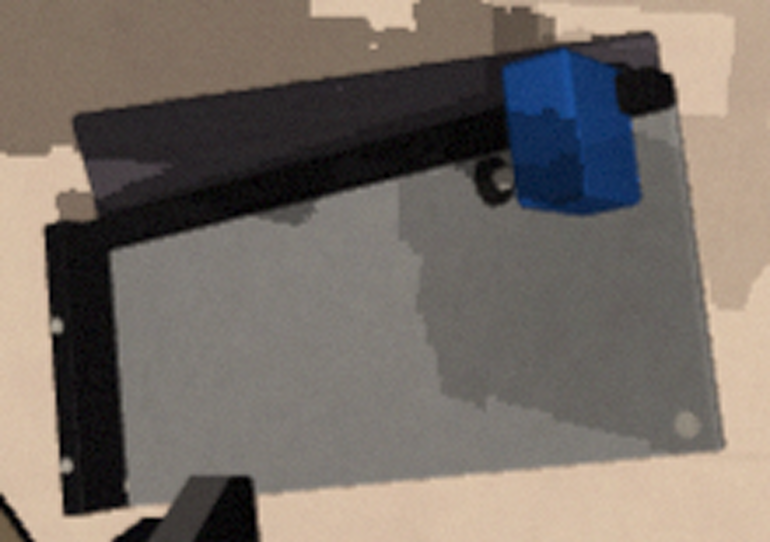

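View pics/pBz.png

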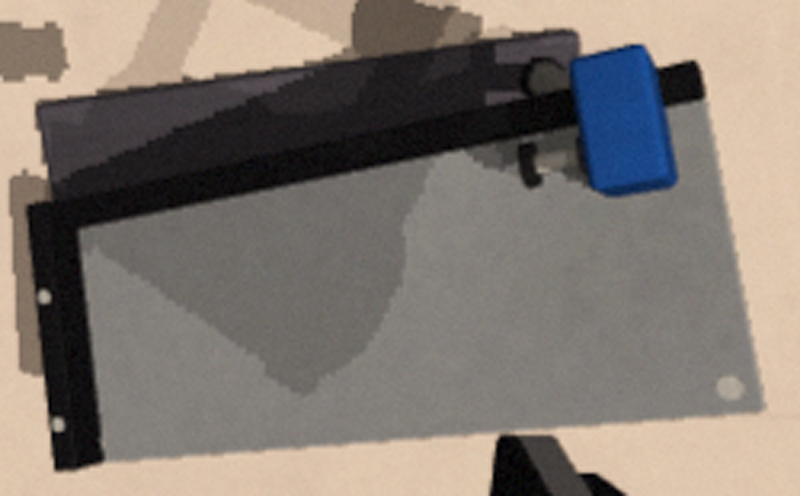

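View pics/sz.png

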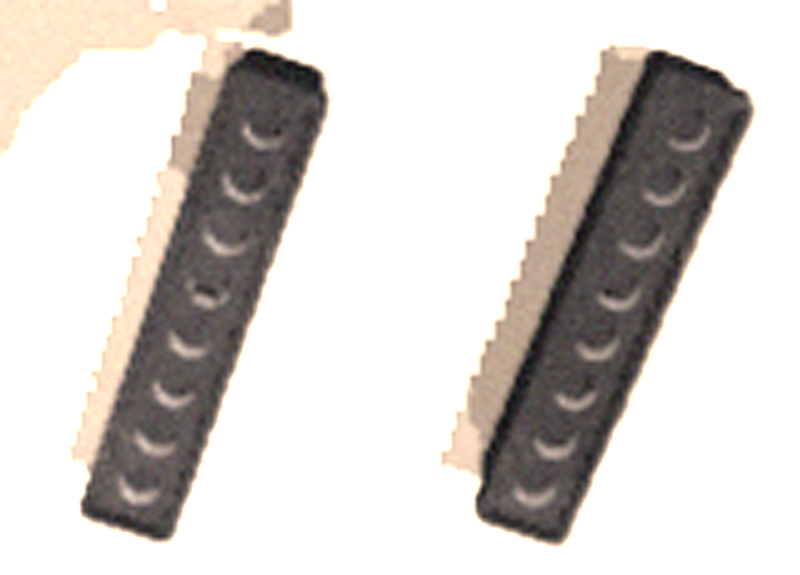

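```bash
cat > m.py <<'E'
from h import *
from scipy.spatial.transform import Rotation as Ro
A=load("pA");B=load("pB");S=load("sA");T=load("sB")
def zz(u,v,s,ox,oy): return ((u+.5)/s-.5+ox,(v+.5)/s-.5+oy)
za=lambda u,v:(A,)+zz(u,v,3.5,110,140)
zb=lambda u,v:(B,)+zz(u,v,3.2,220,140)
zs=lambda u,v:(S,)+zz(u,v,5,195,170)
zt=lambda u,v:(T,)+zz(u-400,v,5,265,170)
E
python3 - <<'E'
from m import *
pts={"++":((75,145,0),za(724,448),zb(764,408)),"+-":((75,-115,0),za(130,505),zb(102,463)),"--":((-30,-115,0),za(110,247),zb(78,228)),"-+":((-30,145,0),za(679,105),zb(704,97))}
Q=[];P=[]
for k,(m,a,b) in pts.items():
    X,e=tri([a,b]);print(k,X.round(1),np.round(e,2));Q.append(X);P.append(m)
Q=np.array(Q);P=np.array(P,float)
print("lens",[np.linalg.norm(Q[i]-Q[j]).round(1) for i,j in [(0,1),(1,2),(2,3),(3,0)]],"exp 260 105 260 105")
r,rs=Ro.align_vectors(Q-Q.mean(0),P-P.mean(0));R=r.as_matrix();o=Q.mean(0)-R@P.mean(0)
print("origin",o,"\n",R,rs,((R@P.T).T+o-Q).round(1))
print("slopes x,y deg",np.degrees(np.arcsin(R[2,0])),np.degrees(np.arcsin(R[2,1])),np.degrees(np.arctan2(-R[0,1],R[1,1])),"atan x",np.degrees(np.arctan2(R[2,0],R[2,2])))
np.savez("plate.npz",R=R,o=o)
for n,a,b in [("TR",zs(325,103),zt(750,108)),("BR",zs(165,540),zt(558,542)),("TL",zs(231,75),zt(657,62)),("BL",zs(84,510),zt(483,512))]:
    X,e=tri([a,b]);print(n,X.round(1),np.round(e,2),onz(*a,31).round(1),onz(*b,31).round(1))
E
```

```text
++ [486.1 132.1 180.2] [0.24 0.24]
+- [569.8 -95.3  77.7] [0.45 0.45]
-- [ 473.5 -107.1   35.3] [0.64 0.64]
-+ [392.4 119.7 131.4] [0.15 0.15]
lens [np.float64(263.1), np.float64(105.9), np.float64(259.3), np.float64(106.4)] exp 260 105 260 105
origin [465.07689688  -3.58157635  90.61197537] 
 [[ 0.8905413  -0.31298597 -0.33011509]
 [ 0.12913404  0.86976381 -0.47627231]
 [ 0.43618871  0.38151107  0.81497774]] 4.260912563451513 [[ 0.4  0.1 -1.5]
 [-1.9  1.3  1.8]
 [ 0.9 -0.4 -1.6]
 [ 0.6 -1.   1.4]]
slopes x,y deg 25.860957432291286 22.42731301276924 19.791353053569726 atan x 28.15637943396684
TR [ 393.8 -280.2   27.5] [0.29 0.29] [ 392.5 -280.    31. ] [ 393.1 -280.8   31. ]
BR [ 511.9 -324.    28.8] [0.09 0.09] [ 510.7 -323.6   31. ] [ 510.5 -324.1   31. ]
TL [ 385.  -302.7   26.2] [1.87 1.87] [ 385.7 -302.1   31. ] [ 381.9 -303.4   31. ]
BL [ 500.8 -343.8   32.8] [0.09 0.09] [ 501.9 -344.2   31. ] [ 501.7 -343.7   31. ]
```

The triangulated lengths and tilts agree with the text to about 1%: lengths 263/106, x slope 25.9°. That fits Rz(8.2°)·Ry(-26°)·Rx(26°). Heights come out low, 90.6 against 95 for the plate and about 29 against 31 for the strip top. As a check I'll cast rays at the corner heights in all the views.

Run:
```python
import cv2
a=cv2.imread("pics/top1.png")[180:265,205:325];b=cv2.imread("pics/scene2.png")[165:265,210:320]
cv2.imwrite("pics/tz.png",cv2.resize(a,None,fx=6,fy=6,interpolation=cv2.INTER_CUBIC))
cv2.imwrite("pics/scz.png",cv2.resize(b,None,fx=6,fy=6,interpolation=cv2.INTER_CUBIC))
```

```text
(no output)
```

View pics/tz.png

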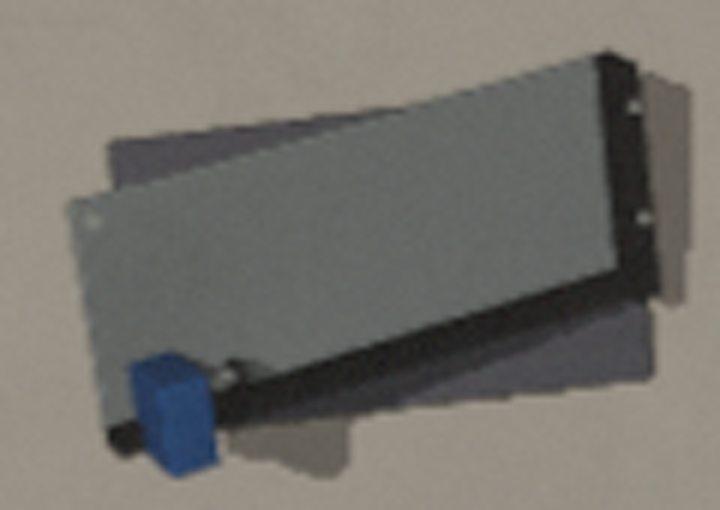

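View pics/scz.png

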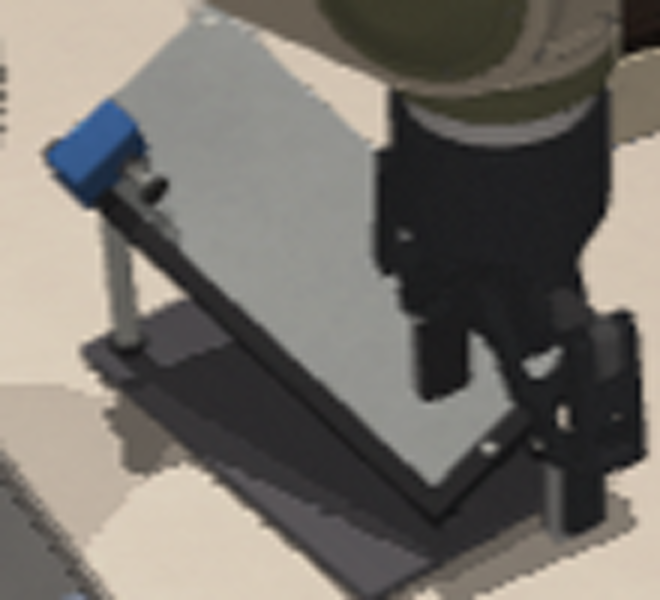

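The top zoom shows the plate corners at (70,205), (600,57), (616,270) and (106,425). The arm hides the stand in scene2.

Run:
```python
from m import *
from scipy.optimize import least_squares
t=load("top1"); zp=lambda u,v:(t,)+zz(u,v,6,205,180)
M=np.array([(75,145,0),(75,-115,0),(-30,-115,0),(-30,145,0)],float)
V={"A":[za(724,448),za(130,505),za(110,247),za(679,105)],"B":[zb(764,408),zb(102,463),zb(78,228),zb(704,97)],"top":[zp(70,205),zp(600,57),zp(616,270),zp(106,425)]}
T0=(Ro.from_euler('y',-26,degrees=True)*Ro.from_euler('x',26,degrees=True)).as_matrix()
W=(T0@M.T).T
for k,v in V.items():
    for z0 in (95,92):
        X=np.array([onz(*c,z0+w[2]) for c,w in zip(v,W)])
        # 2D rigid fit
        a=X[:,:2]-X[:,:2].mean(0);b=W[:,:2]-W[:,:2].mean(0)
        yaw=np.arctan2((b[:,0]*a[:,1]-b[:,1]*a[:,0]).sum(),(a*b).sum())
        c,s=np.cos(yaw),np.sin(yaw);r=np.array([[c,-s],[s,c]])
        o=X[:,:2].mean(0)-r@W[:,:2].mean(0)
        print(k,z0,np.degrees(yaw).round(2),o.round(1),(X[:,:2]-(r@W[:,:2].T).T-o).round(1).tolist(), "scale",((a**2).sum()/(b**2).sum())**.5)
for i in range(4): X,e=tri([V[k][i] for k in V]);print(X.round(1),np.round(e,1))
```

```text
A 95 7.98 [462.9  -3. ] [[-0.3, -0.1], [0.3, -0.1], [-0.1, -0.4], [0.1, 0.6]] scale 1.0019551648092349
A 92 7.91 [464.2  -3.4] [[-0.1, 0.8], [1.0, -0.8], [-0.2, -1.2], [-0.7, 1.2]] scale 1.0092317141637281
B 95 8.32 [463.6  -5. ] [[-0.7, -0.6], [0.2, -0.5], [0.0, 1.1], [0.5, -0.0]] scale 0.9974506880258407
B 92 8.25 [464.8  -4.3] [[-0.5, 0.6], [0.9, -1.3], [-0.1, 0.0], [-0.3, 0.7]] scale 1.0058147351620512
top 95 7.67 [466.8  -7. ] [[-0.9, 0.4], [1.1, -1.4], [-0.4, 0.6], [0.1, 0.4]] scale 1.0038668042848828
top 92 7.67 [467.   -6.8] [[-0.9, 0.7], [1.3, -1.6], [-0.4, 0.3], [-0.0, 0.7]] scale 1.0060384744058741
[487.  131.1 179.5] [1.2 1.6 2.7]
[572.  -97.3  73.7] [0.3 1.8 1.9]
[ 475.5 -108.9   29.8] [0.9 1.4 0.9]
[393.4 118.7 130.7] [1.5 1.5 3. ]
```

At height 95 the scale is 1.000 in both wrist views, so I take the origin as (463.5,-4.2,95) and the yaw as 8.1°. The strip centre is about (447.3,-312.8), with its x axis at azimuth 70°. Next I'll check reachability, then grasp.

```bash
cat >> h.py <<'E'
from scipy.spatial.transform import Rotation as Ro
PR=Ro.from_euler('zyx',[8.1,0,0],degrees=True).as_matrix()@(Ro.from_euler('y',-26,degrees=True)*Ro.from_euler('x',26,degrees=True)).as_matrix()
PO=np.array([463.5,-4.2,95.])
def pw(x,y,z): return PO+PR@np.array([x,y,z],float)
def pl(X): return PR.T@(np.asarray(X)-PO)
def trot(s): # tool into plate, tool x = s*plate x
    x=s*PR[:,0];y=-PR[:,2];return np.c_[x,y,np.cross(x,y)]
E
python3 - <<'E'
from h import *
print(PR.round(3))
np.set_printoptions(precision=1,suppress=True)
for a in (70,-110): print("pick",a,planner.ik((447.3,-312.8,2),down(a)),planner.ik((447.3,-312.8,120),down(a)))
for s in (1,-1):
    for p in [(16,0,3),(16,0,120),(-17,150,20),(-17,60,20),(-17,40,30)]: print(s,p,pw(*p),planner.ik(pw(*p),trot(s)))
E
```

```text
[[ 0.89  -0.317 -0.328]
 [ 0.127  0.863 -0.49 ]
 [ 0.438  0.394  0.808]]
pick 70 [ -47.3   33.4   94.1   -0.    52.6 -117.3] [ -47.3   24.3   88.1   -0.    67.5 -117.3]
pick -110 [-47.3  33.4  94.1  -0.   52.6  62.7] [-47.3  24.3  88.1  -0.   67.5  62.7]
1 (16, 0, 3) [476.8  -3.6 104.4] [-37.7  14.6 115.2  42.3  60.9 -76.8]
1 (16, 0, 120) [438.3 -60.9 199. ] [-47.8   4.8 110.1  35.8  77.8 -73.8]
1 (-17, 150, 20) [394.3 113.3 162.8] [-28.7  -5.8 126.8  41.4  62.5 -63.8]
1 (-17, 60, 20) [422.8  35.6 127.3] [-38.1   4.4 123.4  41.5  62.5 -75.5]
1 (-17, 40, 30) [425.8  13.5 127.5] [-40.7   5.7 121.9  40.6  64.1 -77.1]
-1 (16, 0, 3) [476.8  -3.6 104.4] [-37.7  14.6 115.2  42.3  60.9 103.2]
-1 (16, 0, 120) [438.3 -60.9 199. ] [-47.8   4.8 110.1  35.8  77.8 106.2]
-1 (-17, 150, 20) [394.3 113.3 162.8] [-28.7  -5.8 126.8  41.4  62.5 116.2]
-1 (-17, 60, 20) [422.8  35.6 127.3] [-38.1   4.4 123.4  41.5  62.5 104.5]
-1 (-17, 40, 30) [425.8  13.5 127.5] [-40.7   5.7 121.9  40.6  64.1 102.9]
```

Run:
```python
from h import *
robot.reach([447.3,-312.8,90],down(70)); robot.move_gripper(55)
hit=robot.servo_line([447.3,-312.8,2],100,stop_force=8); o=robot.get_obs(); print(hit,o["position"])
robot.move_gripper(20,force=35); o=robot.get_obs(); print(o["opening"],o["position"],o["contact_force"],o["t"])
robot.servo_line([447.3,-312.8,130],120); o=robot.get_obs(); print(o["opening"],o["contact_force"],o["t"])
grab("wrist","g1");grab("scene","g2")
```

```text
False [ 447.59172595 -313.1005139     2.5683559 ]
20.13725295033508 [ 447.34318317 -312.81089187    2.11296367] [ 0.12798906 -0.5923953  -0.7323082 ] 7.575
20.094051562354906 [-0.77007921 -0.14931795 -0.39717166] 8.7917
```

View pics/g1.png

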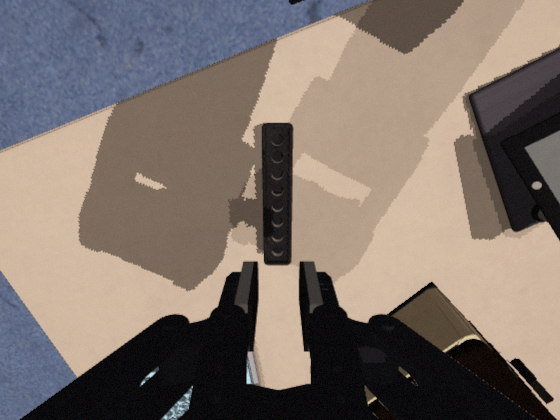

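View pics/g2.png

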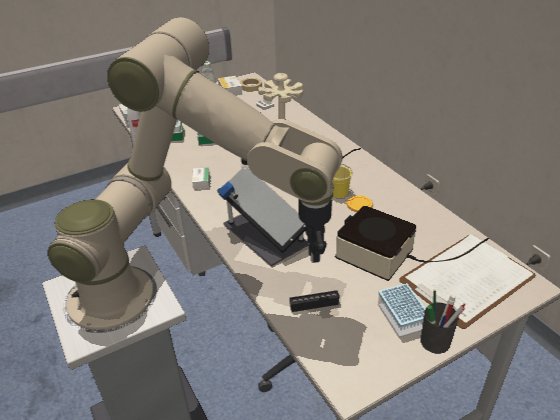

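The gripper closed on nothing: the opening was 20, and in g1 the strip still lies at (277,194), centred between the fingers across the jaw. I'll check where it lies relative to the TCP.

Run:
```python
from h import *
g=load("g1")
for n,u,v in [("far",277,124),("mid",277,194),("near",277,263)]: print(n,onz(g,u,v,31).round(1))
o=robot.get_obs();p=o["position"];print(p,o["tool_rot"].round(3));print("tcp px",proj(g,p),"below",proj(g,np.array([p[0],p[1],31])))
s=load("g2");print(proj(s,p),proj(s,np.array([447.,-313,31])))
```

```text
far [ 387.8 -290.7   31. ]
mid [ 443.6 -311.    31. ]
near [ 506.9 -334.1   31. ]
[ 447.04637601 -312.56781303  129.28902991] [[ 0.342 -0.001 -0.94 ]
 [ 0.94   0.001  0.342]
 [ 0.001 -1.     0.001]]
tcp px [276.28585103 246.11167273] below [276.73392652 198.16724226]
[314.76343587 268.94618653] [314.45335518 296.75631842]
```

Run:
```python
from h import *
robot.move_gripper(45)
robot.servo_line([447.3,-312.8,2],150,stop_force=8); grab("scene","d1");grab("wrist","d1w")
robot.move_gripper(24,force=40); o=robot.get_obs(); print(o["opening"],o["position"],o["contact_force"],o["t"]);grab("scene","d2");grab("wrist","d2w")
a=[cv2.resize(cv2.imread(f"pics/{n}.png")[230:330,260:380],None,fx=3.3,fy=3.3,interpolation=cv2.INTER_CUBIC) for n in("d1","d2")]
b=[cv2.resize(cv2.imread(f"pics/{n}.png")[120:420,100:460],(396,330)) for n in("d1w","d2w")]
cv2.imwrite("pics/d.png",cv2.resize(cv2.vconcat([cv2.hconcat(a),cv2.hconcat(b)]),(720,600)))
```

```text
24.062254280360378 [ 447.37374598 -312.84099486    2.16793134] [ 0.45027974 -0.4594015   0.29788772] 10.6917
```

View pics/d.png

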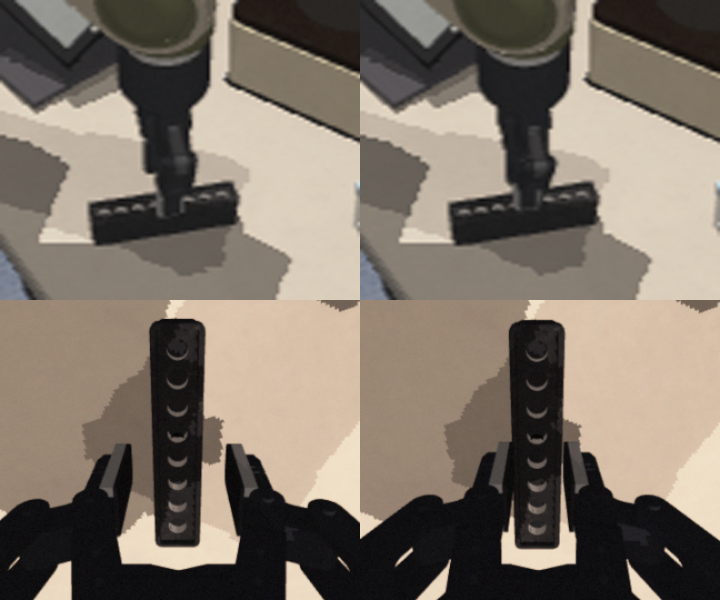

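With the opening at 24 there is still a visible gap on both sides of the strip, so the opening scale reads low near shut. I'll close further until the fingers stop by themselves.

Run:
```python
from h import *
robot.move_gripper(2,force=40); o=robot.get_obs(); print(o["opening"],o["position"],o["contact_force"],o["t"])
robot.servo_line([447.3,-312.8,130],120); robot.wait(.1);o=robot.get_obs(); print(o["opening"],o["contact_force"],o["t"])
grab("wrist","e1");grab("scene","e2")
a=cv2.imread("pics/e2.png")[200:330,230:390];b=cv2.imread("pics/e1.png")[100:420,80:480]
cv2.imwrite("pics/e.png",cv2.hconcat([cv2.resize(a,(400,325)),cv2.resize(b,(400,325))]))
```

```text
2.0909833824798794 [ 447.29417448 -312.80831097    1.99029904] [-1.2218047   0.19465486  0.09751644] 11.1333
1.4765012968613749 [ 0.49231357 -0.50684254 -0.75494388] 12.45
```

View pics/e.png

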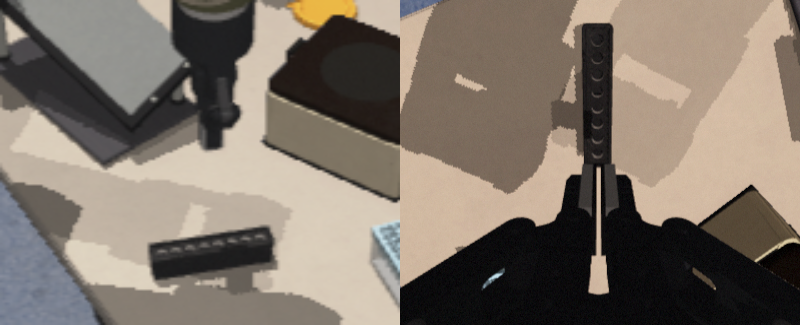

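The fingers shut above the strip. In both scene (tips at v≈259, TCP predicted at 269) and wrist, the tips sit about 35 mm behind the reported TCP. I'll measure the real tip length by touching bare table with the shut fingers.

```bash
python3 - <<'E'
from h import *
robot.servo_line([427,-369,80],150)
robot.servo_line([427,-369,15],120,stop_force=6)
hit=robot.servo_line([427,-369,-45],30,stop_force=5); o=robot.get_obs(); print(hit,o["position"],o["contact_force"],o["t"])
grab("scene","f2");grab("wrist","f1")
robot.servo_line([427,-369,20],150)
E
python3 - <<'E'
import cv2
a=cv2.imread("pics/f2.png")[200:330,230:390];b=cv2.imread("pics/f1.png")[100:420,80:480]
cv2.imwrite("pics/f.png",cv2.hconcat([cv2.resize(a,(400,325)),cv2.resize(b,(400,325))]))
E
```

```text
True [ 426.9761325  -369.00131739  -37.83716352] [-1.08483735  1.22110763  6.34298898] 15.475
```

View pics/f.png

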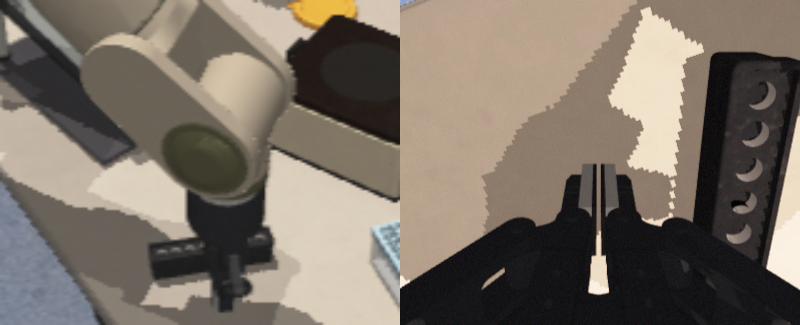

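The table touch came at reported z = -37.4, so the real fingertips are about 37 mm short of the reported TCP along the tool axis. I'll correct for that everywhere.

```bash
cat >> h.py <<'E'
OFF=37.3
def tg(p,R): return np.asarray(p,float)+OFF*R[:,1]
E
python3 - <<'E'
from h import *
np.set_printoptions(precision=2,suppress=True)
D=down(70)
robot.servo_line(tg([447.3,-312.8,60],D),180,orientation=D) ; robot.move_gripper(55)
hit=robot.servo_line(tg([447.3,-312.8,3],D),100,stop_force=8); o=robot.get_obs(); print(hit,o["position"])
robot.move_gripper(15,force=35); o=robot.get_obs(); print(o["opening"],o["position"],o["contact_force"],o["t"])
robot.servo_line(tg([447.3,-312.8,130],D),130); robot.wait(.15);o=robot.get_obs(); print(o["opening"],o["contact_force"],o["t"])
grab("wrist","k1");grab("scene","k2")
a=cv2.imread("pics/k2.png")[200:330,230:390];b=cv2.imread("pics/k1.png")[100:420,80:480]
cv2.imwrite("pics/k.png",cv2.hconcat([cv2.resize(a,(400,325)),cv2.resize(b,(400,325))]))
for p in [(16,0,3),(16,0,90),(-17,150,20),(-17,60,20),(-17,40,30)]: print(p,planner.ik(tg(pw(*p),trot(1)),trot(1)))
E
```

```text
False [ 447.58 -313.06  -33.87]
25.34122763884455 [ 447.66 -313.15  -33.58] [-0.35  0.31  6.67] 18.2333
25.69257135389391 [-0.07 -0.18 -1.3 ] 19.5083
(16, 0, 3) [-34.52  18.6  115.81  45.37  55.92 -78.46]
(16, 0, 90) [-42.02   9.92 113.62  39.03  67.88 -75.1 ]
(-17, 150, 20) [-24.22  -0.78 127.81  44.78  55.58 -65.49]
(-17, 60, 20) [-34.21   8.88 124.37  44.93  56.58 -77.29]
(-17, 40, 30) [-36.99   9.94 122.98  43.81  58.23 -78.73]
```

View pics/k.png

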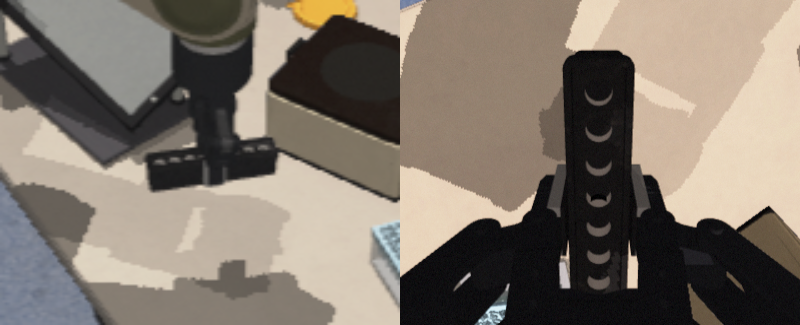

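Gripped: the opening is 25.7, and k shows the strip held level at wells 4–5. Next I'll carry it over and descend along the plate normal with a force guard.

Run:
```python
from h import *
np.set_printoptions(precision=2,suppress=True)
R=trot(1)
robot.reach(tg(pw(16,0,80),R),R)
robot.servo_line(tg(pw(16,0,18),R),120,orientation=R,stop_force=6); robot.wait(.1)
o=robot.get_obs();print(o["opening"],pl(o["position"]-OFF*o["tool_rot"][:,1]),o["contact_force"],o["t"])
grab("wrist","p1");grab("scene","p2");grab("top","p3")
a=cv2.imread("pics/p2.png")[150:270,200:350];b=cv2.imread("pics/p1.png")[60:420,60:500];c=cv2.imread("pics/p3.png")[160:280,200:350]
cv2.imwrite("pics/p.png",cv2.vconcat([cv2.hconcat([cv2.resize(a,(375,300)),cv2.resize(c,(375,300))]),cv2.resize(cv2.copyMakeBorder(b,0,0,5,5,0),(750,300))]))
cv2.imwrite("pics/pw.png",b)
```

```text
25.803273455553732 [16.42 -0.38 18.66] [ 0.25 -0.2  -0.49] 21.4083
```

View pics/p.png

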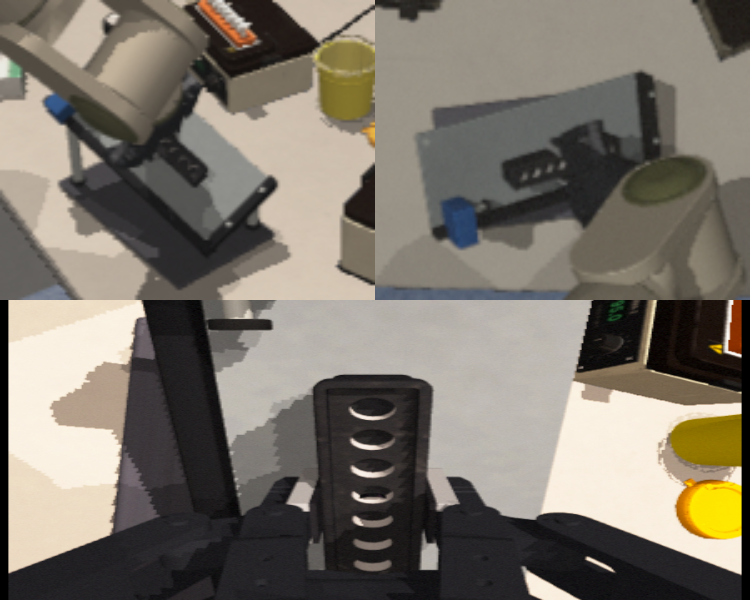

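View pics/pw.png

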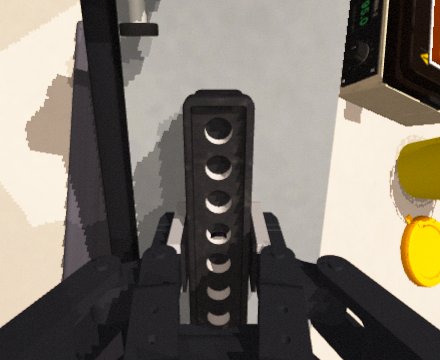

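Aligned with the slope, about 15 mm above contact. Next: guarded descent, release to 50 mm, and retreat along the normal.

Run:
```python
from h import *
np.set_printoptions(precision=2,suppress=True)
R=trot(1)
hit=robot.servo_line(tg(pw(16,0,-3),R),20,orientation=R,stop_force=2.5)
o=robot.get_obs();tip=o["position"]-OFF*o["tool_rot"][:,1];q=pl(tip);print(hit,o["opening"],q,PR.T@o["contact_force"],o["t"])
robot.move_gripper(52)
robot.servo_line(tg(pw(q[0]+2,q[1],q[2]+100),R),200)
o=robot.get_obs();print(o["opening"],o["t"])
grab("wrist","q1");grab("scene","q2");grab("top","q3")
a=cv2.imread("pics/q2.png")[150:270,200:350];c=cv2.imread("pics/q3.png")[160:280,200:350]
cv2.imwrite("pics/q.png",cv2.hconcat([cv2.resize(a,(375,300)),cv2.resize(c,(375,300))]))
```

```text
True 24.979885216126984 [15.93  0.02  4.03] [0.5  0.51 2.77] 22.2667
51.995176817800996 23.2917
```

View pics/q.png

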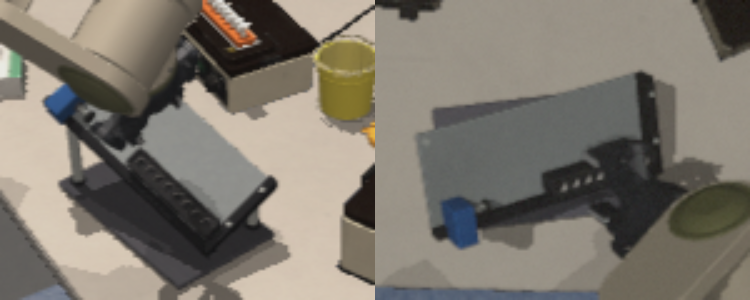

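View pics/q1.png

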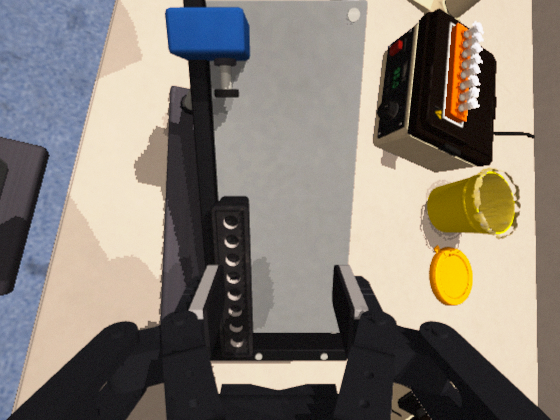

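Contact came at tip height 4.0, as predicted. q1 and q show the strip in the low corner against the fence and end stop, spanning (232,200)–(235,355). Next I'll check its pose and measure the clamp and pad.

Run:
```python
import cv2
b=cv2.imread("pics/q1.png")
cv2.imwrite("pics/q1a.png",cv2.resize(b[0:105,150:270],None,fx=5,fy=5,interpolation=cv2.INTER_CUBIC))
cv2.imwrite("pics/q1b.png",cv2.convertScaleAbs(cv2.resize(b[190:370,195:275],None,fx=3.3,fy=3.3,interpolation=cv2.INTER_CUBIC),alpha=2.2,beta=20))
```

```text
(no output)
```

View pics/q1a.png

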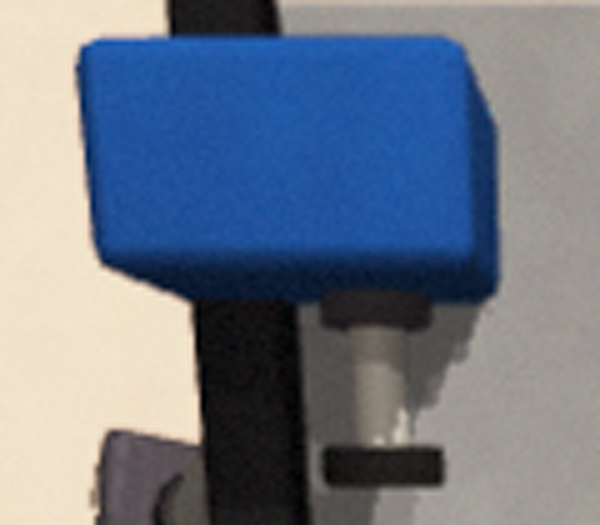

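View pics/q1b.png

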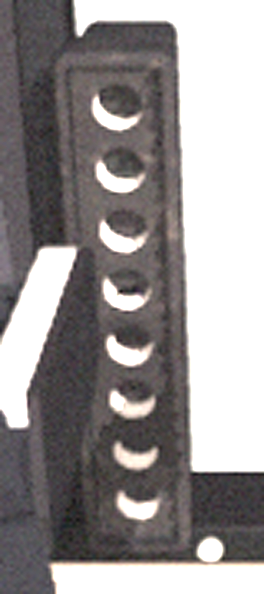

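Run:
```python
from h import *
np.set_printoptions(precision=1,suppress=True)
q=load("q1");n=PR[:,2]
def c(u,v,s,ox,oy,z):
    return pl(onplane(q,(u+.5)/s-.5+ox,(v+.5)/s-.5+oy,pw(0,0,z),n))
print("cam",pl(-q["R"].T@q["t"]))
for k,u,v,z in [("frontL",97,254,40),("frontR",472,254,40),("backL",82,40,40),("backR",465,40,40),("front foot R",495,300,0),("padfront",383,485,16.5),("padfront",383,485,24.5),("padback",383,447,24.5)]: print(k,c(u,v,5,150,0,z))
for k,u,v,z in [("TL",57,60,31),("TR",165,58,31),("BR",187,548,31),("BL",85,548,31)]: print(k,c(u,v,3.3,195,190,z))
```

```text
cam [ 17.3  84.7 245.7]
frontL [-44.2 109.4  40. ]
frontR [ -2.  109.4  40. ]
backL [-43.6 130.5  40. ]
backR [ -2.  130.4  40. ]
front foot R [ -2.8 108.5   0. ]
padfront [-16.8  84.8  16.5]
padfront [-15.6  84.8  24.5]
padback [-15.4  89.3  24.5]
TL [-28.1  12.9  31. ]
TR [-5.7 13.3 31. ]
BR [  -4.5 -112.9   31. ]
BL [ -29.4 -112.9   31. ]
```

Clamp front is at y≈109, back ≈132, and the pad face ≈85, so it sticks out about 24. The strip corners agree with home, with its upper end near y=15. Contact is expected after about 70 mm of travel. I'll bring shut fingers in behind the clamp.

Run:
```python
from h import *
np.set_printoptions(precision=2,suppress=True)
R=trot(1)
robot.move_gripper(0,force=30)
robot.reach(tg(pw(-14,163,80),R),R)
hit=robot.servo_line(tg(pw(-14,163,16),R),100,orientation=R,stop_force=8); robot.wait(.1)
o=robot.get_obs();print(hit,pl(o["position"]-OFF*o["tool_rot"][:,1]),PR.T@o["contact_force"],o["t"])
hit=robot.servo_line(tg(pw(-14,135,16),R),25,stop_force=2.5)
o=robot.get_obs();print(hit,pl(o["position"]-OFF*o["tool_rot"][:,1]),PR.T@o["contact_force"],o["t"])
grab("wrist","r1");grab("scene","r2")
```

```text
False [-13.62 162.69  16.43] [-0.11 -0.24 -1.5 ] 25.5833
True [-14.23 140.21  15.81] [-0.07  0.63 -0.24] 26.4333
```

View pics/r1.png

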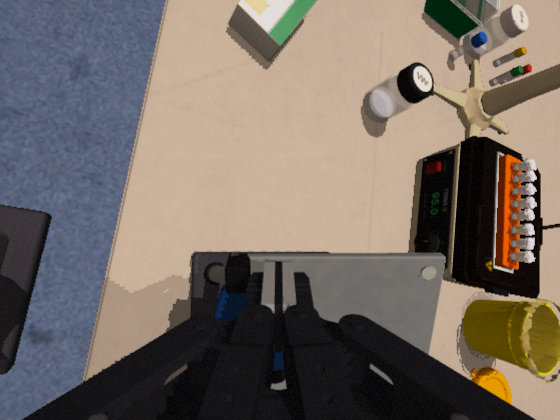

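View pics/r2.png

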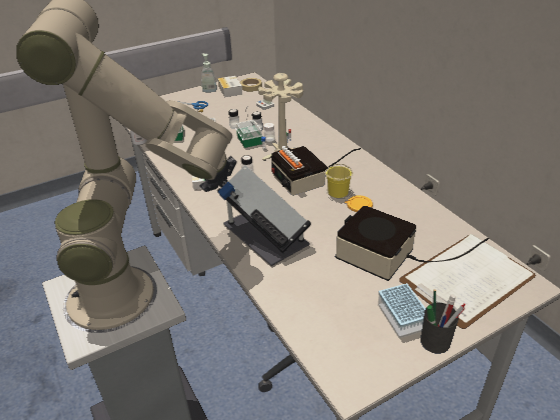

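Contact with the back face was at finger y≈140. r1 shows the fingers behind the blue clamp. I'll push most of the way with a guard, reading the friction.

```bash
cat >> h.py <<'E'
def st():
    o=robot.get_obs();return np.r_[pl(o["position"]-OFF*o["tool_rot"][:,1]),PR.T@o["contact_force"],o["t"]].round(2)
E
python3 - <<'E'
from h import *
R=trot(1)
for y,v in [(125,25),(105,30),(85,30)]:
    hit=robot.servo_line(tg(pw(-14,y,16),R),v,stop_force=9);print(hit,st())
    robot.wait(.05);print(st())
    if hit: break
grab("scene","s2");grab("top","s3")
a=cv2.imread("pics/s2.png")[150:270,200:350];c=cv2.imread("pics/s3.png")[160:280,200:350]
cv2.imwrite("pics/s.png",cv2.hconcat([cv2.resize(a,(375,300)),cv2.resize(c,(375,300))]))
E
```

```text
False [-1.3700e+01  1.2465e+02  1.6120e+01  2.0000e-02 -4.0000e-02 -2.4000e-01
  2.7310e+01]
[-1.3620e+01  1.2463e+02  1.6160e+01  1.0000e-01 -2.4000e-01  6.3000e-01
  2.7360e+01]
False [-1.4200e+01  1.0477e+02  1.5930e+01 -5.5000e-01  5.5000e-01  3.0000e-02
  2.8180e+01]
[-14.16 104.87  15.94  -0.54   0.44  -1.01  28.22]
False [-13.83  84.65  16.05   0.2    0.54   0.92  29.04]
[-13.84  84.75  16.06   0.1    0.52   0.59  29.09]
```

View pics/s.png

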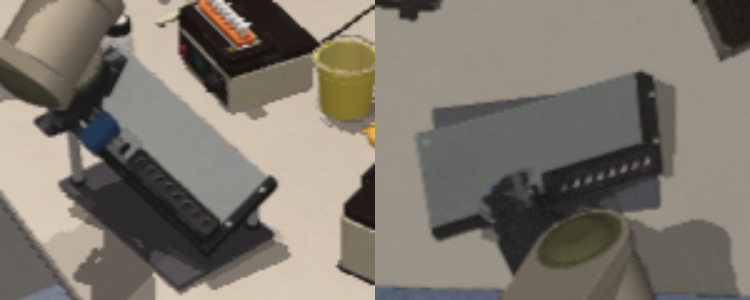

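The clamp follows, and s shows the pad close to the strip. At rest no force is left over, so I'll bracket the sliding friction with small guarded moves, keeping clear of contact (expected at finger y≈70).

Run:
```python
from h import *
R=trot(1)
for y,fs in [(83,2.5),(81,3.5),(79,4.5),(77,5.5)]:
    hit=robot.servo_line(tg(pw(-14,y,16),R),10,stop_force=fs);print(fs,hit,st())
```

```text
2.5 True [-1.417e+01  8.391e+01  1.589e+01  0.000e+00  2.000e-02  2.700e-01
  2.941e+01]
3.5 False [-14.25  81.09  15.83  -2.08   2.85  -0.33  29.88]
4.5 False [-13.93  78.82  16.    -1.44   1.75  -0.98  30.23]
5.5 False [-13.86  76.73  16.05  -0.36   1.42  -1.06  30.58]
```

Run:
```python
from h import *
R=trot(1)
hit=robot.servo_line(tg(pw(-14,64,16),R),8,stop_force=7);print(hit,st()); robot.wait(.1);print(st())
robot.wait(.05);print(st())
grab("scene","u2");grab("top","u3")
a=cv2.imread("pics/u2.png")[150:270,200:350];c=cv2.imread("pics/u3.png")[160:280,200:350]
cv2.imwrite("pics/u.png",cv2.hconcat([cv2.resize(a,(375,300),interpolation=cv2.INTER_CUBIC),cv2.resize(c,(375,300),interpolation=cv2.INTER_CUBIC)]))
```

```text
True [-14.09  70.25  15.91  -0.55   0.11  -0.6   31.52]
[-1.425e+01  7.048e+01  1.581e+01 -8.200e-01 -2.000e-02  4.300e-01
  3.162e+01]
[-14.32  70.6   15.76   0.63   0.41  -0.61  31.68]
```

View pics/u.png

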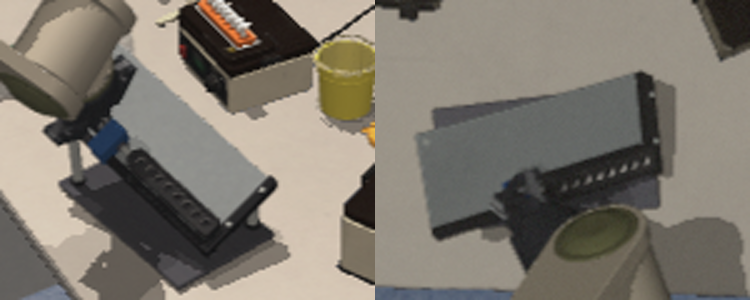

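It triggered at finger y=70.25, right at the expected pad contact. I'll push again at the same threshold: real contact should stop it at the same place, a noise trigger would not.

Run:
```python
from h import *
R=trot(1)
for fs in (7,8):
    hit=robot.servo_line(tg(pw(-14,64,16),R),6,stop_force=fs);print(hit,st()); robot.wait(.1);print(st())
```

```text
True [-14.52  70.26  15.64   0.36   0.47   0.35  32.26]
[-14.65  70.26  15.56   0.16  -0.63   0.17  32.36]
True [-1.495e+01  7.030e+01  1.540e+01 -5.000e-02  8.100e-01 -2.000e-02
  3.278e+01]
[-1.509e+01  7.036e+01  1.530e+01  1.600e-01 -6.100e-01 -2.000e-02
  3.288e+01]
```

It stops at the same place at 7 N and 8 N, so the contact is real, with roughly 4–5 N peak on the pad. One last slight push to 9, then I'll withdraw and look.

Run:
```python
from h import *
R=trot(1)
hit=robot.servo_line(tg(pw(-14,66,16),R),5,stop_force=9);print(hit,st())
robot.servo_line(tg(pw(-14,88,17),R),60);print(st())
robot.servo_line(tg(pw(-14,100,110),R),200)
robot.reach(tg(pw(10,20,130),R),R);print(st())
robot.wait(.2);grab("wrist","v1");grab("scene","v2");grab("top","v3")
b=cv2.imread("pics/v1.png");cv2.imwrite("pics/v1z.png",cv2.convertScaleAbs(cv2.resize(b[60:340,170:300],None,fx=2.1,fy=2.1,interpolation=cv2.INTER_CUBIC),alpha=1.7,beta=15))
```

```text
True [-15.34  70.16  15.18   0.15   0.84   0.97  33.41]
[-1.374e+01  8.774e+01  1.704e+01  1.500e-01 -4.800e-01  8.000e-02
  3.385e+01]
[ 9.3800e+00  1.9780e+01  1.2875e+02 -5.0000e-02 -3.4000e-01 -5.1000e-01
  3.4900e+01]
```

View pics/v1.png

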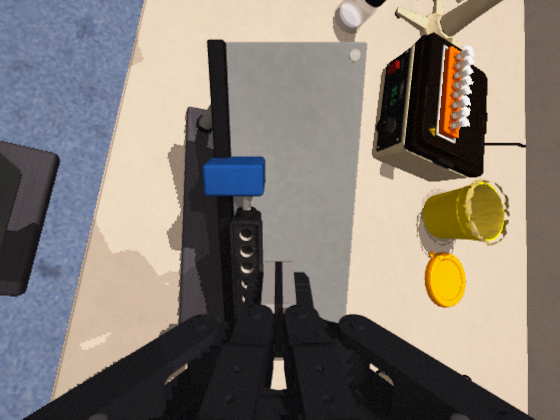

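View pics/v1z.png

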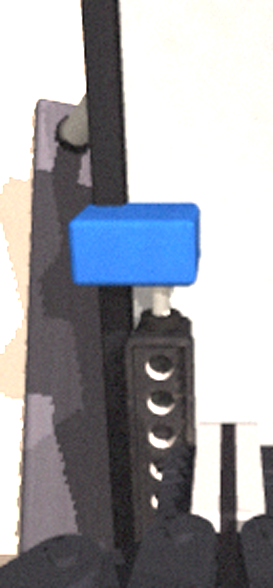

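View pics/v2.png

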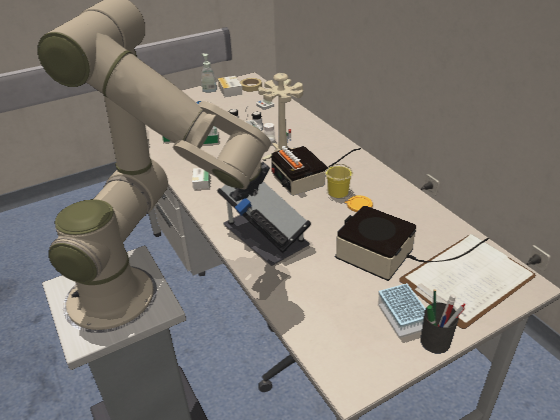

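The pad at v1 (247,205) touches the strip's upper end. I'll take one more unobstructed view to confirm the pose numerically before handing in.

Run:
```python
from h import *
R=trot(1)
robot.move_gripper(85); robot.servo_line(tg(pw(14,-10,112),R),150); robot.wait(.2);grab("wrist","w1");print(st())
b=cv2.imread("pics/w1.png");cv2.imwrite("pics/w1z.png",cv2.convertScaleAbs(cv2.resize(b[100:380,180:300],None,fx=2.1,fy=2.1,interpolation=cv2.INTER_CUBIC),alpha=1.8,beta=15))
cv2.imwrite("pics/w1y.png",cv2.convertScaleAbs(cv2.resize(b[100:230,190:270],None,fx=4.5,fy=4.5,interpolation=cv2.INTER_CUBIC),alpha=1.8,beta=15))
```

```text
[ 14.14  -9.62 112.36   0.3    0.42  -0.74  36.67]
```

View pics/w1z.png

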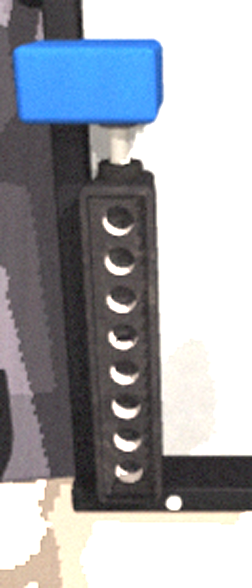

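View pics/w1y.png

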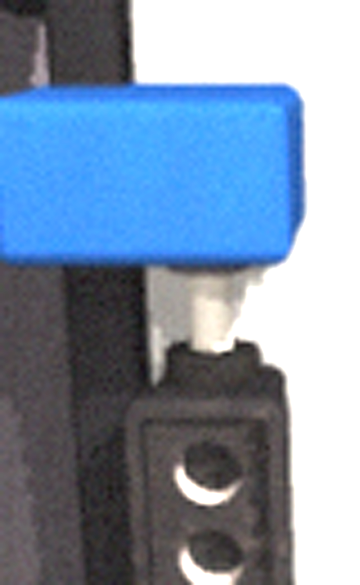

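Run:
```python
from h import *
np.set_printoptions(precision=1,suppress=True)
q=load("w1");n=PR[:,2]
def c(u,v,s,ox,oy,z): return pl(onplane(q,(u+.5)/s-.5+ox,(v+.5)/s-.5+oy,pw(0,0,z),n))
print("front",c(150,262,4.5,190,100,40),"back",c(150,90,4.5,190,100,40))
for k,u,v in [("TL",82,186),("TR",156,184),("BR",159,500),("BL",99,500)]: print(k,c(u,v,2.1,180,100,31))
t0=load("top1")["color"].astype(int);t1=load("v3")["color"].astype(int)
d=np.abs(t0-t1).max(2)
for k,u,v in [("box",137,237),("jar",154,182),("rack",434,177)]: print(k,(d[v-20:v+20,u-22:u+22]>40).sum())
```

```text
front [-22.1  37.3  40. ] back [-20.8  61.3  40. ]
TL [-27.6  14.3  31. ]
TR [-3.  15.1 31. ]
BR [  -4.7 -112.9   31. ]
BL [ -28.2 -112.9   31. ]
box 0
jar 0
rack 0
```

Run:
```python
from h import *
print(st()); robot.job_done()
```

```text
[ 14.14  -9.62 112.36   0.3    0.42  -0.74  36.67]
the job is handed in; nothing more can be done
```

The strip block lies in the low corner of the plate with the clamp pad pressed against its upper end. I handed the job in at about 36.7 s; it reports no verdict.

**What I did:** I let the block go 33 mm from the side fence and 50 mm from the end stop. It slid into the corner by itself. Then I pushed the clamp with the shut fingers, with a force guard, until the pad met the block. I raised the stop threshold from 7 to 9 N, and the fingers stopped within 0.15 mm of the same place each time. Finally I drew the robot well clear.

**Last checks:**
- **Block:** seen from the wrist camera, the corners of its top face fit the home position to within about 2 mm.
- **Clamp:** its front face is at plate y ≈ 37 mm. It travelled about 72 mm, against a gap of about 70 mm, so the pad is squeezed.
- **Clamp force:** with friction of about 3–4 N, the peak on the pad was roughly 5–6 N. I could not measure the force left on the block after letting go; it should be up to about 4 N.
- **Other objects:** the carton, jar and tip rack show no change in the top view.

**What failed or disagreed:**
- **Fingertip offset:** the real fingertips are about 37 mm short of the reported tool point. My first two grasps closed on air above the strip. I then measured the offset by touching the table and corrected for it in every later move.
- **Plate height:** triangulating the corners from two wrist views gave 90.6 mm against the stated 95 mm. The corner spacing in those views fitted 95 mm, and the touch-down on the plate agreed with it.

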